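# Stir the knobs and put the paddle back

## Robot

A 6-joint arm with a two-finger parallel gripper is mounted at the origin on the work surface. World frame = base frame: x ahead of the robot, y to its left, z up, the work surface at z = 0. Lengths are in mm, angles in rad, forces in N, time in s.
With the tool pointing down it reaches from about 350 to 775 mm from the base axis. Payload 7.3 kg.
Tool frame: the origin (TCP) lies at the centre of the arm's flange, where the gripper is bolted on; the fingertips stand 178 mm ahead of it and the grasp point (between the pads) lies 159 mm ahead of it; z points along the fingers, y is the line along which they close (so a half turn about z gives the same grasp; the last joint's range is limited). The gripper opens to 92 mm and grips with 3 to 60 N. Pads are 19 mm wide; open, the fingers measure 130 mm over their backs; the gripper's body (75 mm by 190 mm) begins 47 mm behind the grasp point.
Start: joints at [-0.146, 0.342, 1.524, -0, 1.275, -0.146], TCP at [525.003, 0.022, 404.741] pointing down, gripper open.
Joint ranges: [-2.53, 2.53], [-0.77, 2.02], [0.04, 2.7], [-1, 4.14], [0.28, 2.66], [-3.11, 3.11]. Speed limits (rad/s): [2.57, 2.57, 3.14, 3.14, 3.14, 3.14].

## Interface

Orientations are given as [roll, pitch, yaw] about the fixed x, y, z axes, in that order (R = Rz(yaw) Ry(pitch) Rx(roll)).
In Python, from plant import * gives the robot as it stands. The module is installed in compiled form; this text tells all that it offers.
- The arm moves only by the shell command python3 -m inch 'ROWS'. ROWS is JSON, a list of rows, each a list of 5 numbers: the shift along the tool's x, y, z in m, then the turn about the tool's z in rad, then the opening, from 0 (shut) to 1 (fully open). In form: [[tx, ty, tz, spin, claw], ...]. A call has 1 to 8 rows; each row is the pose to reach, as a shift and turn from the pose commanded when the call began, along the tool's axes at that moment; what a row does not reach only later rows make up. A row lasts 1/12 s, in which the tool goes at most 41.7 mm and 7.16 degrees, less where a joint would pass 70% of its speed; a pose out of reach is approached as far as the arm can. A call with a gripper value outside its range is refused whole. The fingers move at their own pace and stop on an object; the grip force is fixed at half the most. Time passes only in rows, so rows that repeat a pose let the fingers close. It gives the time, the measured TCP pose, the force, the opening and the grip force at its end, in the units of the state.
- get_obs(): the state, without advancing time (a new reading comes with each control period).
- capture(name): name is "scene" or "side" or "wrist"; returns a dict with "color" (420x560x3 uint8, red, green, blue), "intrinsics" (3x3 intrinsics, pixels), "pose" (4x4, takes a point from camera to world coordinates). Camera axes: x right, y down, z forward; pixel columns grow to the right and rows downward; lengths in mm; the calibration is good to about 2 mm. The wrist camera is an equidistant fisheye: a pixel r from the principal point sees the ray r / f radians off the axis. A picture is of the moment at which its call begins. There is no depth.
- close_job(): hands the job in; it is judged then, once.
Trained networks look in a picture, given as the dict that the camera call returned (one of the last four; its "shot" number tells which), for a name from the list of things; names that differ only in an ending like _2 or _b are one class to them, and where a whole thing is asked for, a point or a joint stands for the part that bears it (a point fixed in the world has none). Each returns a list of dicts, best first, with "conf" (0 to 1); they miss things now and then, are a little off and sometimes report something else, mostly with a low value. They report only what shows in the picture. A call takes as long as a camera call. They do not tell look-alikes from the thing itself.
- look_for(picture, target): "rect" ([centre column, centre row, width, height] in pixels, round what is visible of it).
- trace(picture, target): "pixels" (420x560 bool, what is visible of it) and "rect" ([centre column, centre row, width, height] in pixels, round what is visible of it).
- tip_of(picture, target): "centre" ([column, row] in pixels: a listed point, or the origin of a listed thing).
The state is a dict: "time": time; "joint_positions": joint angles; "dq": joint speeds; "tau": joint torques, N m; "tool_pos": TCP position; "tcp_rot": TCP orientation; "contact_force": force on the tool from outside, world axes, zero at the start; "moment": the same for the moment, N m; "grip_width": finger opening in mm; "finger_force": force on a finger pad.
Only numpy, scipy, OpenCV 4.12 (cv2) and the standard library are available. Lean on these libraries where they do the work, as an engineer would, in place of code of your own. Each camera call takes 0.05 s, during which the arm holds its last target. There are 200 camera calls.

## Task

Take the wooden paddle from the tool block and stir the oiled knobs round in the fixed pot with it until all six together are at least their own width (38 mm) away from where each lay. Then put the paddle back upright in its own slot in the block, fully home, and let go. Keep all the knobs in the pot and do not disturb the other things on the bench.

Things in the scene. Friction and masses are not known exactly. Their poses are not given: they have to be found in the camera images.
- paddle: Flat wooden stirring paddle, 165 mm long, standing upright, blade down, in the middle slot of the rack. Origin: centre of the blade's lower end; its z runs up the paddle to the handle's end (z = 165). Blade 22 mm wide (along its x) and 8 mm thick (along its y) from z = 0 to 90; handle 20 mm (x) by 16 mm (y) from z = 90 to 165. 50 g.
- rack: Dark wooden tool block fixed to the bench, 70 mm (its x) x 200 mm (its y) x 60 mm high, origin under its centre. Three upright openings in its top, each 45 mm deep (floors 15 mm above the bench): the middle slot at its centre, 28 mm (x) by 14 mm (y), holds the paddle; a round hole at y = -68 mm holds a file; a narrow slot at y = +68 mm, 31 by 7 mm, is empty. The mouths are chamfered by 3 mm.
- pot: Round steel pot fixed on the bench between four low wooden cleats (18 mm high, to 122 mm from the centre). Origin under its centre. 66 mm high, 202 mm across the rim, wall 3 mm; flat inner floor of radius 95 mm, 5 mm above the bench, upright side (a knob against it has its centre 76 mm from the pot's). Wire lugs on its +y and -y sides reach 124 mm from the centre.
- knob0: One of six alike turned wooden knobs, freshly oiled and slippery, lying in a loose ring on the pot's floor, about 60 mm from its centre: 38 mm across, 28 mm high, 20 g. Origin: centre of its underside.
- knob1: One of six alike turned wooden knobs, freshly oiled and slippery, lying in a loose ring on the pot's floor, about 60 mm from its centre: 38 mm across, 28 mm high, 20 g. Origin: centre of its underside.
- knob2: One of six alike turned wooden knobs, freshly oiled and slippery, lying in a loose ring on the pot's floor, about 60 mm from its centre: 38 mm across, 28 mm high, 20 g. Origin: centre of its underside.
- knob3: One of six alike turned wooden knobs, freshly oiled and slippery, lying in a loose ring on the pot's floor, about 60 mm from its centre: 38 mm across, 28 mm high, 20 g. Origin: centre of its underside.
- knob4: One of six alike turned wooden knobs, freshly oiled and slippery, lying in a loose ring on the pot's floor, about 60 mm from its centre: 38 mm across, 28 mm high, 20 g. Origin: centre of its underside.
- knob5: One of six alike turned wooden knobs, freshly oiled and slippery, lying in a loose ring on the pot's floor, about 60 mm from its centre: 38 mm across, 28 mm high, 20 g. Origin: centre of its underside.
- file: Bystander, loose: small file standing in the round hole of the rack, round wooden handle 22 across, top 105 above its foot and 120 above the bench; origin at its foot (mm).
- oil: Bystander, loose: brown oil bottle, 60 across, 150 high; origin under its centre (mm).
- tin: Bystander, loose: low steel tin, 54 across, 30 high; origin under its centre (mm).
- sander: Bystander, loose: cork sanding block, 110 x 60 x 38; origin under its centre (mm).
- driver: Bystander, loose: screwdriver, 200 long, lying; origin near its middle, on the underside (mm).
- mallet: Bystander, loose: hammer, 260 long, lying; origin near its middle, on the underside (mm).
Not all that is in view belongs to the job. Leave any yellow look-alike of the knob4 alone.

How it is judged (in metres and radians):
On the way, in this order (a step that is already met when the one before it is completed fails the run):
1. the paddle's blade is down in the pot, its end less than 30 mm above the bench (horizontal distance between paddle and pot below 0.09 m and z of paddle in the frame of pot below 0.03 m), for 0.05 s.
2. with the blade down in the pot, all six knobs are at the same time more than 30 mm from where each lay at the start (all of step 1 and distance of each of knob0, knob1, knob2, knob3, knob4, knob5 from where it was at the start of the episode above 0.03 m), for 0.05 s.
3. the paddle is back in its slot, fully home (z of paddle in the frame of rack below 0.021 m and horizontal distance between paddle and rack below 0.008 m and angle between paddle's own z axis and vertical below 0.2 rad), for 0.2 s.
At the end, for the whole second after the job is handed in: Paddle at rest in the rack's middle slot: lower end within 6 mm of the slot floor and 8 mm of its centre, lean under 0.2 rad. All knobs at rest in the pot, within 100 mm of its axis, under 60 mm high (all of step 3 and linear speed of each of paddle, knob0, knob1, knob2, knob3, knob4, knob5 below 0.02 m/s and horizontal distance between each of knob0, knob1, knob2, knob3, knob4, knob5 and pot below 0.1 m and z of each of knob0, knob1, knob2, knob3, knob4, knob5 in the frame of pot below 0.06 m); the robot touches nothing.
It fails at once if a knob leaves the pot (horizontal distance between any of knob0, knob1, knob2, knob3, knob4, knob5 and pot above 0.115 m).
It fails at once if a bystander is moved by more than 30 mm (distance of any of file, oil, tin, sander, driver, mallet from where it was at the start of the episode above 0.03 m).
It also fails if it takes over 72 s, if anything falls off the work surface, if the arm or the gripper's body presses on something with over 40 N, if the wrist force passes 120 N, or if a joint passes its speed limit or range.

## Working session

There is one attempt and no reset: what is moved stays moved. The work goes in short steps, Python scripts to look and compute and a shell command to move; the robot and the scene stay as the last step left them, time stands still between calls to the robot, and variables do not carry over. Pictures are saved under pics/ and viewed, at most 10 in all, crops included, and the job is handed in when it is done.

```bash
mkdir -p pics; python3 - <<'E'
from plant import *
import cv2,numpy as np,pickle
o=get_obs();print({k:np.round(v,3) for k,v in o.items()})
D={}
for n in ["scene","side"]:
    p=capture(n);D[n]=p
    print(n,np.round(p['intrinsics'],1).tolist(),np.round(p['pose'],3).tolist())
    for t in ["paddle","rack","pot","knob0","knob4","file","oil","tin","sander","driver","mallet"]:
        print(t,[( [round(x) for x in r['centre']],round(r['conf'],2)) for r in tip_of(p,t)][:8],[( [round(x) for x in r['rect']],round(r['conf'],2)) for r in look_for(p,t)][:8])
pickle.dump(D,open('d0.pkl','wb'))
im=np.hstack([D['scene']['color'],D['side']['color']])[:,:,::-1]
cv2.imwrite('pics/a.png',D['scene']['color'][:,:,::-1]);cv2.imwrite('pics/b.png',D['side']['color'][:,:,::-1])
E
```

```text
{'time': np.float64(0.0), 'joint_positions': array([-0.146,  0.343,  1.525, -0.   ,  1.275, -0.146]), 'dq': array([-0.001, -0.001,  0.001, -0.001,  0.   ,  0.   ]), 'tau': array([ 1.0000e-03, -4.3125e+01, -2.4422e+01,  7.2000e-02,  5.6000e-02,
       -0.0000e+00]), 'tool_pos': array([5.24867e+02, 4.20000e-02, 4.04056e+02]), 'tcp_rot': array([-3.14 , -0.   ,  1.571]), 'contact_force': array([-0.088, -0.285,  0.119]), 'moment': array([ 0.04 , -0.001, -0.018]), 'finger_force': np.float64(0.0), 'grip_width': np.float64(91.836)}
scene [[421.3, 0.0, 275.5], [0.0, 421.3, 207.7], [0.0, 0.0, 1.0]] [[0.533, 0.723, -0.439, 1121.271], [0.846, -0.46, 0.27, -333.767], [-0.007, -0.515, -0.857, 1100.407], [0.0, 0.0, 0.0, 1.0]]
paddle [([187, 254], 0.54)] [([177, 234, 19, 22], 0.75)]
rack [([186, 254], 0.83)] [([114, 302, 48, 90], 0.29)]
pot [([329, 181], 0.59)] [([330, 176, 74, 68], 0.96)]
knob0 [([310, 177], 0.67), ([321, 167], 0.61), ([343, 169], 0.59), ([335, 198], 0.57), ([296, 144], 0.48), ([316, 194], 0.43), ([308, 129], 0.41)] [([343, 167, 11, 13], 0.68), ([324, 165, 16, 16], 0.68), ([298, 14
[... 1681 characters left out ...]
4 [([299, 334], 0.78), ([255, 292], 0.72), ([257, 276], 0.72), ([296, 308], 0.69), ([227, 301], 0.6), ([215, 284], 0.55), ([222, 268], 0.51), ([241, 259], 0.49)] [([216, 283, 14, 17], 0.75), ([298, 332, 13, 18], 0.74), ([297, 306, 16, 17], 0.69), ([259, 272, 15, 18], 0.59), ([229, 294, 17, 12], 0.55), ([243, 261, 12, 17], 0.48), ([253, 288, 16, 12], 0.48), ([221, 265, 12, 16], 0.47)]
file [] []
oil [([188, 239], 0.94)] [([187, 221, 24, 42], 0.7)]
tin [([290, 235], 0.86)] [([293, 232, 23, 21], 0.6)]
sander [([230, 181], 0.72)] [([228, 178, 36, 19], 0.89)]
driver [([195, 376], 0.7)] [([197, 382, 73, 53], 0.7)]
mallet [([350, 124], 0.73)] [([348, 121, 75, 31], 0.83), ([188, 221, 24, 48], 0.33)]
```

View pics/a.png

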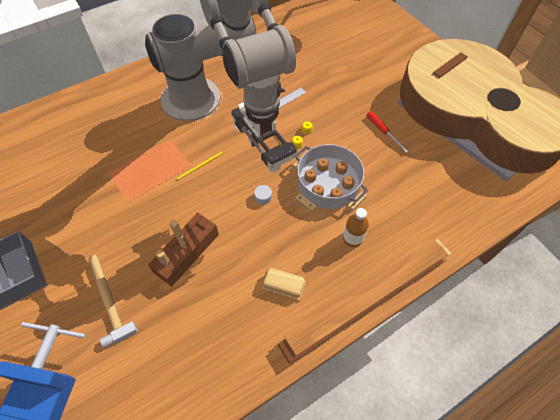

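View pics/b.png

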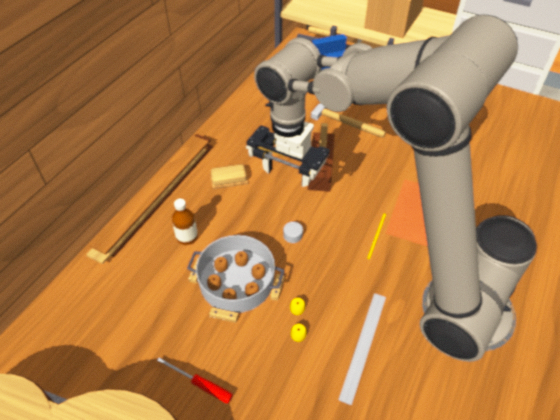

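The scene view shows the pot at (330,177) with six brown knobs. The two yellow look-alikes lie outside it at (297,141) and (307,128), so I leave them alone. The rack is at (184,248), with two upright things at (177,232) and (163,258). The side view shows the pot at (237,273) and the rack at (323,160). Next I'll enlarge the rack and compute positions.

```bash
cat > h.py <<'E'
import numpy as np,cv2,pickle
def ray(p,uv):
    K=p['intrinsics'];T=p['pose'];d=np.array([(uv[0]-K[0,2])/K[0,0],(uv[1]-K[1,2])/K[1,1]])
    if p.get('fish'):
        r=np.hypot(*d);d3=np.r_[d/max(r,1e-9)*np.sin(r),np.cos(r)]
    else: d3=np.r_[d,1]
    return T[:3,3],T[:3,:3]@d3
def onz(p,uv,z):
    c,d=ray(p,uv);return c+d*(z-c[2])/d[2]
def proj(p,X):
    K=p['intrinsics'];T=p['pose'];c=T[:3,:3].T@(np.asarray(X,float)-T[:3,3])
    if p.get('fish'):
        r=np.hypot(c[0],c[1]);a=np.arctan2(r,c[2]);q=c[:2]/max(r,1e-9)*a
    else: q=c[:2]/c[2]
    return np.array([K[0,0]*q[0]+K[0,2],K[1,1]*q[1]+K[1,2]])
E
python3 - <<'E'
from h import *
D=pickle.load(open('d0.pkl','rb'));s=D['scene'];d=D['side']
for n,a,b,z in [('rack',(186,254),(321,167),0),('pot',(329,181),(234,278),0),('oil',(352,236),(188,239),0),('tin',(263,199),(290,235),0),('sander',(283,280),(230,181),0),('paddle top',(175,224),None,180),('mallet',(111,296),(350,124),0)]:
    print(n,onz(s,a,z).round(),None if b is None else onz(d,b,z).round())
for uv in [(310,177),(321,167),(343,169),(335,198),(316,194)]: print('k',onz(s,uv,5).round())
for uv in [(255,292),(257,276),(227,301),(215,284),(222,268),(241,259)]: print('k',onz(d,uv,5).round())
A=cv2.resize(s['color'][205:290,135:235],(600,510),interpolation=cv2.INTER_CUBIC)
cv2.imwrite('pics/c.png',A[:,:,::-1])
E
```

```text
rack [ 551. -286.    0.] [ 545. -285.    0.]
pot [565. 208.   0.] [572. 203.   0.]
oil [760. 150.   0.] [755. 153.   0.]
tin [511.  -3.   0.] [507.   4.   0.]
sander [766. -94.   0.] [768. -95.   0.]
paddle top [ 555. -281.  180.] None
mallet [ 555. -513.    0.] [ 546. -522.    0.]
k [523. 164.   5.]
k [510. 216.   5.]
k [554. 271.   5.]
k [629. 184.   5.]
k [586. 143.   5.]
k [500. 217.   5.]
k [519. 172.   5.]
k [550. 274.   5.]
k [604. 245.   5.]
k [615. 194.   5.]
k [585. 144.   5.]
```

View pics/c.png

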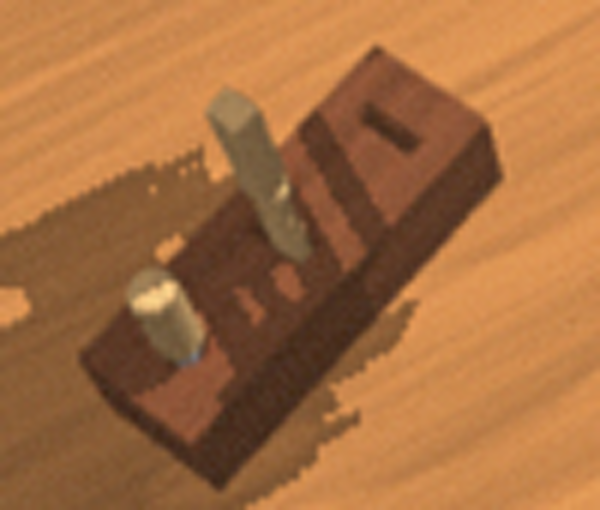

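The crop shows the flat paddle in the middle slot, with its top near crop (237,107). The file is at crop (152,290) and the empty narrow slot at (390,127). The paddle is unambiguous. Next I work out the rack yaw.

```bash
python3 - <<'E'
from h import *
s=pickle.load(open('d0.pkl','rb'))['scene']
P=[onz(s,(135+x/6,205+y/6),60)[:2] for x,y in [(80,358),(196,445),(490,122),(375,48)]]
print(np.round(P),np.mean(P,0))
for i in range(4):
    e=P[(i+1)%4]-P[i];print(np.hypot(*e),np.degrees(np.arctan2(e[1],e[0])))
print(onz(s,(135+237/6,205+107/6),180),onz(s,(135+152/6,205+290/6),120))
E
python3 -m inch '[[-0.0417,0,0,0,0.5],[-0.0834,0,0,0,0.5],[-0.125,0.005,0,0,0.5],[-0.1668,0.01,0,0,0.5],[-0.2,0.01,0,0,0.5],[-0.2,0.01,0,0,0.5],[-0.2,0.01,0,0,0.5]]'
python3 - <<'E'
from plant import *
from h import *
p=capture('wrist');p['fish']=1;pickle.dump(p,open('w1.pkl','wb'))
print(p['intrinsics'].round(1).tolist(),p['pose'].round(3).tolist(),get_obs()['joint_positions'],get_obs()['tool_pos'])
cv2.imwrite('pics/d.png',p['color'][:,:,::-1])
E
```

```text
[[ 556. -388.]
 [ 622. -361.]
 [ 549. -177.]
 [ 484. -204.]] [ 552.57238738 -282.45390459]
70.42012846884109 22.008879119189412
198.21695276500938 111.61442893443305
70.56281392022237 -157.17112337485804
197.20624973990422 -68.34823591450389
[ 551.7891173  -280.65686348  180.        ] [ 576.38070502 -345.9523886   120.        ]
time: 2.88
tool_pos: [534.8, -201.8, 404.2]
tcp_rot: [-3.141, -0.0, 1.567]
contact_force: [-0.4, 0.8, 0.9]
grip_width: 49.9
finger_force: 0.0
[[325.2, 0.0, 279.5], [0.0, 325.2, 204.8], [0.0, 0.0, 1.0]] [[1.0, -0.004, -0.002, 535.441], [-0.005, -0.965, -0.263, -130.313], [-0.001, 0.263, -0.965, 383.286], [0.0, 0.0, 0.0, 1.0]] [-4.92713662e-01  4.27415699e-01  1.39366620e+00  4.92575305e-04
  1.32129672e+00 -4.91264649e-01] [ 534.82417924 -200.34546368  404.41061096]
```

View pics/d.png

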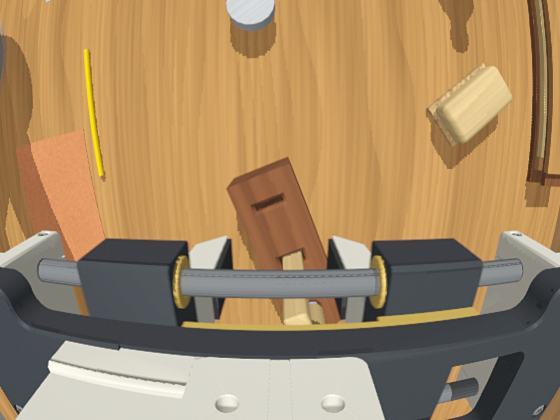

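```bash
python3 -m inch '[[-0.02,0.004,0,0.12,0.5],[-0.04,0.008,0,0.24,0.5],[-0.06,0.013,0,0.36,0.5],[-0.082,0.0175,0,0.48,0.5],[-0.082,0.0175,0,0.6,0.5],[-0.082,0.0175,0,0.72,0.5],[-0.082,0.0175,0,0.84,0.5],[-0.082,0.0175,0,0.96,0.5]]'
python3 -m inch '[[0,0,0,0.12,0.5],[0,0,0,0.23,0.5],[0,0,0,0.23,0.5],[0,0,0,0.23,0.5]]'
python3 - <<'E'
from plant import *
from h import *
w=pickle.load(open('w1.pkl','rb'))
for uv in [(268,202),(228,188),(289,158)]: print(onz(w,uv,60).round(1))
print(get_obs()['tool_pos'],get_obs()['tcp_rot'],get_obs()['joint_positions'])
p=capture('wrist');p['fish']=1;pickle.dump(p,open('w2.pkl','wb'))
s=capture('side')
for z in (150,180): print(proj(p,[552.5,-282,z]))
c=np.array([552.5,-282,60]);a=np.radians(22);ex=np.array([np.cos(a),np.sin(a),0]);ey=np.array([-np.sin(a),np.cos(a),0])
im=p['color'].copy()
for q in [c+35*i*ex+100*j*ey for i in(-1,1) for j in (-1,1)]+[c+68*ey,c]+[c+np.array([0,0,120])+10*i*ex+8*j*ey for i in(-1,1) for j in (-1,1)]:
    u=proj(p,q); cv2.drawMarker(im,tuple(int(round(v)) for v in u),(0,255,0),0,7)
x,y=[int(v) for v in proj(s,[552,-282,150])];s2=cv2.resize(s['color'][y-70:y+70,x-60:x+60],(360,420))
cv2.imwrite('pics/e.png',cv2.resize(np.hstack([im,s2]),(800,365))[:,:,::-1])
E
```

```text
time: 3.6
tool_pos: [552.9, -280.2, 404.8]
tcp_rot: [-3.141, -0.0, 0.607]
contact_force: [0.1, -0.3, -0.7]
grip_width: 45.9
finger_force: 0.0
time: 3.93
tool_pos: [552.9, -280.5, 404.9]
tcp_rot: [-3.141, -0.0, 0.386]
contact_force: [0.0, 0.2, -0.4]
grip_width: 45.9
finger_force: 0.0
[ 522.9 -215.5   60. ]
[ 482.  -200.4   60. ]
[ 544.5 -170.1   60. ]
[ 552.85196544 -280.50285682  404.92100923] [-3.14144120e+00 -2.03603982e-04  3.85971955e-01] [-5.93138892e-01  5.19330825e-01  1.24147167e+00  2.58108873e-04
  1.38080231e+00  5.91636718e-01]
[281.90121327 215.53334375]
[282.18185856 228.86703475]
```

View pics/e.png

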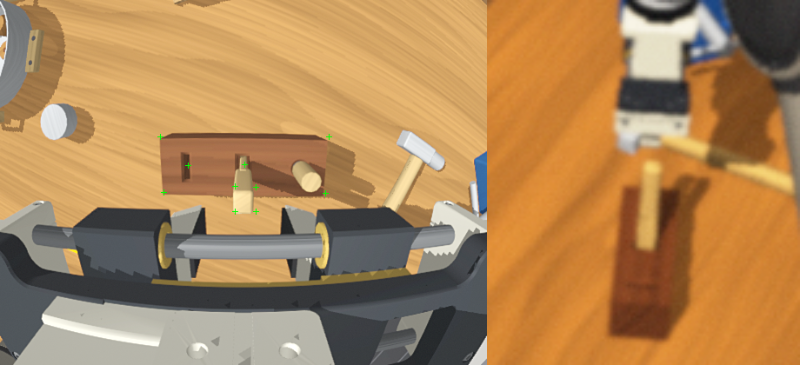

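The rack model overlay matches the rack. The paddle top at (243,197) sits about 2 mm toward the empty-slot side, so I shift for that, descend and grip.

```bash
python3 -m inch '[[0,-0.002,0.02,0,0.5],[0,-0.002,0.04,0,0.5],[0,-0.002,0.06,0,0.5],[0,-0.002,0.08,0,0.5],[0,-0.002,0.095,0,0.5],[0,-0.002,0.095,0,0.5],[0,-0.002,0.095,0,0.5]]'
python3 -m inch '[[0,0,0,0,0.3],[0,0,0,0,0.15],[0,0,0,0,0],[0,0,0,0,0],[0,0,0,0,0],[0,0,0,0,0],[0,0,0,0,0]]'
python3 - <<'E'
from plant import *
from h import *
print(get_obs()['contact_force'],get_obs()['moment'],get_obs()['tcp_rot'])
p=capture('wrist');p['fish']=1;pickle.dump(p,open('w3.pkl','wb'))
E
```

```text
time: 4.62
tool_pos: [551.8, -279.8, 309.3]
tcp_rot: [-3.14, 0.001, 0.382]
contact_force: [0.6, -0.3, 0.1]
grip_width: 46.1
finger_force: 0.0
time: 5.2
tool_pos: [551.8, -280.2, 310.3]
tcp_rot: [3.141, -0.001, 0.381]
contact_force: [-1.1, -0.1, 3.4]
grip_width: 15.9
finger_force: 30.0
[-1.0522043  -0.121615    3.41084156] [0.04583205 0.1783084  0.0273821 ] [ 3.14083069e+00 -5.41069404e-04  3.80825799e-01]
```

```bash
python3 -m inch '[[0,0,-0.015,0,0],[0,0,-0.03,0,0],[0,0,-0.05,0,0],[0,0,-0.07,0,0],[0,0,-0.085,0,0],[0,0,-0.085,0,0],[0,0,-0.085,0,0]]'
python3 - <<'E'
from plant import *
from h import *
from scipy.optimize import least_squares
D=pickle.load(open('d0.pkl','rb'))
o=get_obs();print(o['grip_width'],o['tool_pos'],o['joint_positions'])
t=np.linspace(0,2*np.pi,120)
outs=[]
for n,c0 in (('scene',(565,208)),('side',(572,203))):
    p=D[n]
    K=dict(scene=[(310,177),(321,167),(343,169),(335,198),(316,194)],side=[(255,292),(257,276),(227,301),(215,284),(222,268),(241,259)])[n]
    im=p['color'].copy();im=cv2.resize(im,None,fx=4,fy=4,interpolation=cv2.INTER_CUBIC)
    for r,z,col in((101,66,(0,255,0)),(98,66,(0,255,0)),(95,5,(255,0,255))):
        q=np.array([proj(p,[567+r*np.cos(a),206+r*np.sin(a),z]) for a in t])
        cv2.polylines(im,[np.round((q+.5)*4-.5).astype(int)],True,col,1)
    u=(proj(p,[567,206,30])*4).astype(int);im=im[u[1]-200:u[1]+200,u[0]-200:u[0]+200];outs.append(im)
cv2.imwrite('pics/f.png',np.hstack(outs)[:,:,::-1])
E
```

```text
time: 5.83
tool_pos: [551.7, -280.1, 394.9]
tcp_rot: [3.141, -0.001, 0.381]
contact_force: [-0.0, 0.1, -0.9]
grip_width: 15.9
finger_force: 30.0
15.86464117185523 [ 551.72527038 -280.08931177  394.86484646] [-5.93562359e-01  5.23201961e-01  1.26265147e+00  6.32169144e-05
  1.35463228e+00  5.96388468e-01]
```

View pics/f.png

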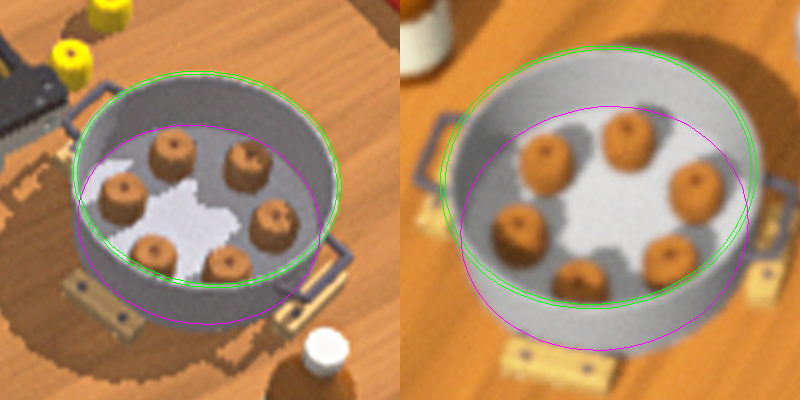

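The overlay fits within about 2 mm, which puts the pot at roughly (566,205). It holds six brown knobs in a ring. I carry the paddle over.

```bash
python3 -m inch '[[0.008,-0.018,0,0,0],[0.02,-0.046,0,0,0],[0.033,-0.075,0,0,0],[0.046,-0.105,0,0,0],[0.059,-0.135,0,0,0],[0.072,-0.165,0,0,0],[0.085,-0.195,0,0,0],[0.098,-0.225,0,0,0]]'
python3 -m inch '[[0.013,-0.03,0,0,0],[0.026,-0.06,0,0,0],[0.039,-0.09,0,0,0],[0.052,-0.12,0,0,0],[0.065,-0.15,0,0,0],[0.078,-0.18,0,0,0],[0.09,-0.207,0,0,0],[0.0955,-0.220,0,0,0]]'
python3 -m inch '[[0,0,0,0,0],[0,0,0,0,0]]'
python3 - <<'E'
from plant import *
from h import *
D=pickle.load(open('d0.pkl','rb'))
c=np.array([566,205])
for n,o,K in (('scene',0,[(124,188),(172,139),(248,150),(274,209),(155,243),(230,254)]),('side',400,[(546,146),(629,125),(698,178),(519,213),(580,268),(670,243)])):
    u=(proj(D[n],[567,206,30])*4).astype(int)-200
    for k in K:
        X=onz(D[n],((u[0]+k[0]-o)/4,(u[1]+k[1])/4),33)[:2];v=X-c;print(n,X.round(),round(np.hypot(*v)),round(np.degrees(np.arctan2(v[1],v[0]))))
print(get_obs()['tool_pos'],get_obs()['joint_positions'])
E
```

```text
time: 6.5
tool_pos: [558.6, -33.3, 392.8]
tcp_rot: [-3.14, 0.003, 0.381]
contact_force: [0.2, -0.2, 0.1]
grip_width: 16.2
finger_force: 30.0
time: 7.17
tool_pos: [565.4, 208.1, 392.6]
tcp_rot: [-3.14, 0.003, 0.383]
contact_force: [-0.4, -0.9, -0.7]
grip_width: 15.8
finger_force: 30.0
time: 7.33
tool_pos: [565.8, 205.0, 393.3]
tcp_rot: [3.141, 0.002, 0.382]
contact_force: [-0.1, -0.4, -0.5]
grip_width: 15.8
finger_force: 30.0
scene [527. 162.] 58 -132
scene [508. 221.] 60 165
scene [549. 265.] 62 106
scene [606. 248.] 58 47
scene [582. 152.] 55 -73
scene [621. 194.] 56 -11
side [620. 188.] 57 -17
side [580. 147.] 59 -76
side [518. 163.] 64 -138
side [607. 241.] 55 41
side [551. 258.] 55 106
side [509. 215.] 57 170
[565.82823436 205.01135312 393.319199  ] [ 2.20475543e-01  4.93123165e-01  1.31765014e+00 -6.92646894e-04
  1.33316224e+00  1.40922980e+00]
```

```bash
python3 -m inch '[[0,0,0.025,0,0],[0,0,0.05,0,0],[0,0,0.07,0,0],[0,0,0.088,0,0],[0,0,0.088,0.05,0],[0,0,0.088,0.1,0]]'
python3 -m inch '[[0.012,0,0,0,0],[0.024,0,0,0,0],[0.036,0,0,0,0],[0.048,0,0,0,0],[0.062,0,0,0,0],[0.062,0,0,0,0]]'
python3 -m inch '[[-0.0005,-0.0076,0,-0.122,0],[-0.0018,-0.015,0,-0.244,0],[-0.0041,-0.0222,0,-0.366,0],[-0.0073,-0.0291,0,-0.489,0],[-0.0112,-0.0356,0,-0.611,0],[-0.0159,-0.0415,0,-0.733,0],[-0.0213,-0.0468,0,-0.855,0],[-0.0273,-0.0514,0,-0.977,0]]'
python3 - <<'E'
from plant import *
from h import *
s=capture('scene');d=capture('side');w=capture('wrist')
f=lambda p:cv2.resize(p['color'][110:240,250:420] if p is s else p['color'][210:340,160:330],(400,306))
cv2.imwrite('pics/g.png',np.hstack([f(s),f(d)])[:,:,::-1])
print(get_obs()['joint_positions'])
E
```

```text
time: 7.83
tool_pos: [565.9, 202.7, 304.6]
tcp_rot: [3.141, 0.004, 0.276]
contact_force: [1.0, -0.4, -1.2]
grip_width: 16.1
finger_force: 30.0
time: 8.33
tool_pos: [627.4, 220.2, 306.1]
tcp_rot: [3.141, -0.001, 0.278]
contact_force: [-0.5, 0.3, -0.7]
grip_width: 15.7
finger_force: 30.0
time: 9.0
tool_pos: [584.6, 262.4, 306.4]
tcp_rot: [-3.141, 0.001, 1.263]
contact_force: [0.0, -0.5, -0.8]
grip_width: 16.0
finger_force: 30.0
[ 3.02952258e-01  6.36630731e-01  1.31176357e+00 -3.67369331e-04
  1.19396902e+00  6.19985345e-01]
```

View pics/g.png

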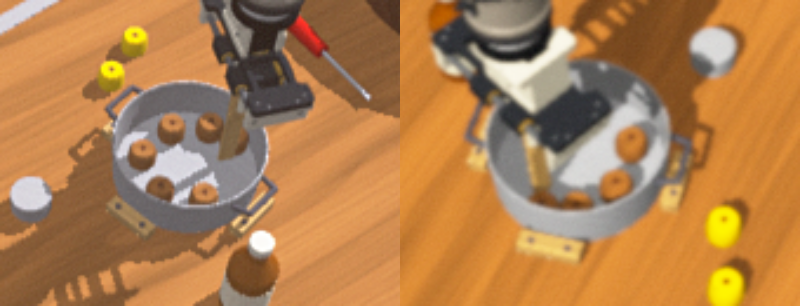

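The blade at about (230,140) in the left view is pushing a knob along the wall, and all the knobs are in the pot. I continue.

```bash
python3 -m inch '[[-0.0005,-0.0076,0,-0.122,0],[-0.0018,-0.015,0,-0.244,0],[-0.0041,-0.0222,0,-0.366,0],[-0.0073,-0.0291,0,-0.489,0],[-0.0112,-0.0356,0,-0.611,0],[-0.0159,-0.0415,0,-0.733,0],[-0.0213,-0.0468,0,-0.855,0],[-0.0273,-0.0514,0,-0.977,0]]'
python3 -m inch '[[-0.0005,-0.0076,0,-0.122,0],[-0.0018,-0.015,0,-0.244,0],[-0.0041,-0.0222,0,-0.366,0],[-0.0073,-0.0291,0,-0.489,0],[-0.0112,-0.0356,0,-0.611,0],[-0.0159,-0.0415,0,-0.733,0],[-0.0213,-0.0468,0,-0.855,0],[-0.0273,-0.0514,0,-0.977,0]]'
python3 -m inch '[[-0.0005,-0.0076,0,-0.122,0],[-0.0018,-0.015,0,-0.244,0],[-0.0041,-0.0222,0,-0.366,0],[-0.0073,-0.0291,0,-0.489,0],[-0.0112,-0.0356,0,-0.611,0],[-0.0159,-0.0415,0,-0.733,0],[-0.0213,-0.0468,0,-0.855,0],[-0.0273,-0.0514,0,-0.977,0]]'
python3 - <<'E'
from plant import *
from h import *
s=capture('scene');d=capture('side')
f=lambda p:cv2.resize(p['color'][110:240,250:420] if p is s else p['color'][210:340,160:330],(400,306))
cv2.imwrite('pics/i.png',np.hstack([f(s),f(d)])[:,:,::-1])
print(get_obs()['joint_positions'])
c=np.array([566,205])
for n,p in(('s',s),('d',d)):
    for r in look_for(p,'knob0'):
        u=r['rect'];X=onz(p,u[:2],19)[:2];v=X-c;
        if np.hypot(*v)<110: print(n,[round(x) for x in u],round(r['conf'],2),round(np.hypot(*v)),round(np.degrees(np.arctan2(v[1],v[0]))%360))
E
```

```text
time: 9.82
tool_pos: [527.9, 252.6, 306.8]
tcp_rot: [3.141, 0.001, 2.236]
contact_force: [1.8, -1.9, 1.0]
grip_width: 16.1
finger_force: 30.0
time: 10.48
tool_pos: [504.3, 199.4, 306.8]
tcp_rot: [-3.141, 0.0, -3.071]
contact_force: [1.5, 1.5, 0.7]
grip_width: 15.6
finger_force: 30.0
time: 11.15
tool_pos: [535.4, 149.9, 306.7]
tcp_rot: [-3.141, -0.0, -2.094]
contact_force: [0.2, 0.1, -0.9]
grip_width: 15.8
finger_force: 30.0
[ 1.34966949e-01  4.93035409e-01  1.57517210e+00 -3.22150206e-04
  1.07254524e+00 -2.47879078e+00]
s [336, 191, 10, 11] 0.65 51 349
s [320, 189, 13, 6] 0.62 51 291
s [308, 184, 5, 11] 0.49 70 256
s [308, 172, 14, 8] 0.37 70 217
d [265, 275, 12, 12] 0.59 80 210
d [243, 259, 10, 16] 0.53 55 278
d [221, 264, 18, 15] 0.52 53 347
d [230, 296, 15, 7] 0.38 64 110
```

View pics/i.png

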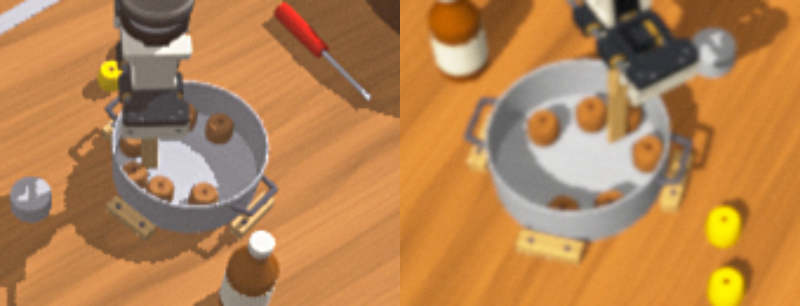

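Some knobs slipped past the outer end of the blade because the radius was too small. The knobs now lie at about 110, 150, 213, 256, 287 and 348°. The last three have hardly moved from 225, 285 and 346°. I'll go back to the pot's centre, flip the blade half a turn, and sweep those three at r = 70.

```bash
python3 -m inch '[[-0.015,0,0,0,0],[-0.03,0,0,0,0],[-0.045,0,0,0,0],[-0.06,0,0,0.1,0],[-0.062,0,0,0.22,0],[-0.062,0,0,0.34,0],[-0.062,0,0,0.46,0],[-0.062,0,0,0.58,0]]'
python3 -m inch '[[0,0,0,0.12,0],[0,0,0,0.24,0],[0,0,0,0.36,0],[0,0,0,0.48,0],[0,0,0,0.6,0],[0,0,0,0.72,0],[0,0,0,0.84,0],[0,0,0,0.96,0]]'
python3 -m inch '[[0,0,0,0.12,0],[0,0,0,0.24,0],[0,0,0,0.36,0],[0,0,0,0.48,0],[0,0,0,0.6,0],[0,0,0,0.72,0],[0,0,0,0.84,0],[0,0,0,0.96,0]]'
python3 -m inch '[[0,0,0,0.12,0],[0,0,0,0.24,0],[0,0,0,0.36,0],[0,0,0,0.48,0],[0,0,0,0.6,0],[0,0,0,0.64,0],[0,0,0,0.64,0]]'
python3 -m inch '[[-0.012,0,0,0,0],[-0.024,0,0,0,0],[-0.036,0,0,0,0],[-0.048,0,0,0,0],[-0.06,0,0,0,0],[-0.07,0,0,0,0],[-0.07,0,0,0,0]]'
```

```text
time: 12.02
tool_pos: [565.6, 205.2, 306.5]
tcp_rot: [3.142, -0.001, -2.685]
contact_force: [-0.5, -1.5, -0.6]
grip_width: 15.6
finger_force: 30.0
time: 12.68
tool_pos: [565.6, 205.0, 306.7]
tcp_rot: [-3.141, -0.0, 2.638]
contact_force: [-0.5, 0.4, -0.2]
grip_width: 16.1
finger_force: 30.0
time: 13.35
tool_pos: [565.6, 205.0, 306.7]
tcp_rot: [-3.141, 0.0, 1.678]
contact_force: [0.8, 0.2, -0.8]
grip_width: 15.7
finger_force: 30.0
time: 13.93
tool_pos: [565.6, 205.0, 306.7]
tcp_rot: [-3.141, 0.0, 1.043]
contact_force: [0.3, -0.3, -0.7]
grip_width: 15.6
finger_force: 30.0
time: 14.52
tool_pos: [530.4, 143.3, 306.9]
tcp_rot: [-3.142, -0.0, 1.047]
contact_force: [0.2, -0.2, -0.3]
grip_width: 15.3
finger_force: 30.0
```

```bash
python3 -m inch '[[0.0005,0.0085,0,-0.122,0],[0.0021,0.0169,0,-0.244,0],[0.0046,0.0251,0,-0.366,0],[0.0082,0.0329,0,-0.489,0],[0.0127,0.0401,0,-0.611,0],[0.018,0.0468,0,-0.733,0],[0.0241,0.0528,0,-0.855,0],[0.0309,0.058,0,-0.977,0]]'
python3 -m inch '[[0.0005,0.0085,0,-0.122,0],[0.0021,0.0169,0,-0.244,0],[0.0046,0.0251,0,-0.366,0],[0.0082,0.0329,0,-0.489,0],[0.0127,0.0401,0,-0.611,0],[0.018,0.0468,0,-0.733,0],[0.0241,0.0528,0,-0.855,0],[0.0309,0.058,0,-0.977,0]]'
cat > look.py <<'E'
from plant import *
from h import *
import sys
s=capture('scene');d=capture('side')
f=lambda p:cv2.resize(p['color'][110:240,250:420] if p is s else p['color'][210:340,160:330],(400,306))
cv2.imwrite(sys.argv[1],np.hstack([f(s),f(d)])[:,:,::-1])
print(get_obs()['joint_positions'].round(2))
c=np.array([566,205])
for n,p in(('s',s),('d',d)):
    for r in tip_of(p,'knob0'):
        u=r['centre'];X=onz(p,u,5)[:2];v=X-c
        if np.hypot(*v)<110: print(n,[round(x) for x in u],round(r['conf'],2),round(np.hypot(*v)),round(np.degrees(np.arctan2(v[1],v[0]))%360))
E
python3 look.py pics/j.png
```

```text
time: 15.18
tool_pos: [597.1, 142.5, 306.4]
tcp_rot: [-3.141, -0.0, 2.031]
contact_force: [0.3, 0.2, -0.3]
grip_width: 15.8
finger_force: 30.0
time: 15.85
tool_pos: [635.4, 195.9, 306.2]
tcp_rot: [-3.141, -0.001, 3.008]
contact_force: [-0.9, -1.8, -0.3]
grip_width: 15.7
finger_force: 30.0
[ 0.19  0.68  1.23  0.    1.23 -1.25]
s [346, 195] 0.6 73 11
s [352, 186] 0.57 75 40
s [308, 170] 0.55 76 205
s [351, 181] 0.52 71 57
d [209, 272] 0.69 76 12
d [230, 304] 0.63 78 111
d [207, 282] 0.54 75 37
d [264, 277] 0.43 74 212
d [249, 303] 0.41 83 146
```

View pics/j.png

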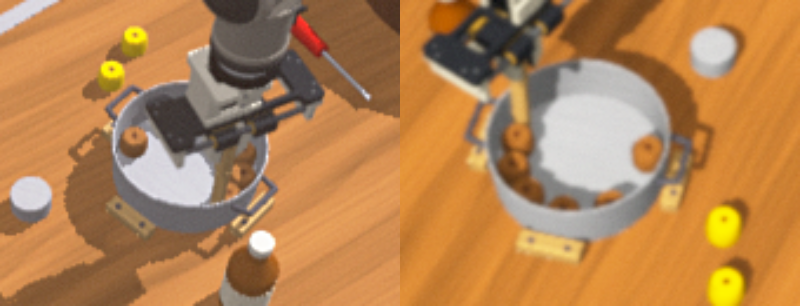

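All knobs are against the wall, at about 12, 38, 66, 111, 148 and 209°. I sweep one more arc for margin.

```bash
python3 -m inch '[[0.0005,0.0085,0,-0.122,0],[0.0021,0.0169,0,-0.244,0],[0.0046,0.0251,0,-0.366,0],[0.0082,0.0329,0,-0.489,0],[0.0127,0.0401,0,-0.611,0],[0.018,0.0468,0,-0.733,0],[0.0241,0.0528,0,-0.855,0],[0.0309,0.058,0,-0.977,0]]'
python3 look.py pics/k.png
```

```text
time: 16.72
tool_pos: [612.9, 256.3, 306.8]
tcp_rot: [-3.14, -0.001, -2.302]
contact_force: [3.3, -5.6, -0.1]
grip_width: 15.8
finger_force: 30.0
[ 0.28  0.68  1.23 -0.    1.23 -2.13]
s [304, 170] 0.71 88 209
s [353, 176] 0.6 81 70
s [328, 164] 0.58 64 145
s [317, 164] 0.52 74 175
s [340, 164] 0.46 78 116
s [346, 173] 0.45 66 85
d [265, 276] 0.61 80 214
d [214, 292] 0.58 69 66
d [260, 292] 0.5 78 176
d [222, 299] 0.47 70 92
d [242, 306] 0.44 86 133
```

```bash
python3 -m inch '[[0.015,0,0,0,0],[0.03,0,0,0,0],[0.05,0,0,0,0],[0.07,0,0,0,0],[0.07,0,-0.02,0.11,0],[0.07,0,-0.045,0.23,0],[0.07,0,-0.07,0.35,0],[0.07,0,-0.09,0.4574,0]]'
python3 -m inch '[[0,0,0,0,0],[0,0,0,0,0]]'
python3 - <<'E'
from plant import *
from h import *
o=get_obs();R,P,Y=o['tcp_rot'];t=o['tool_pos'];print(t,o['tcp_rot'],o['joint_positions'])
ex=np.array([np.cos(Y),np.sin(Y)]);ey=np.array([np.sin(Y),-np.cos(Y)])
d=np.array([551.8,-280.2])-t[:2];print('tx ty',d@ex,d@ey,'dz',310.3-t[2])
outs=[]
for n in('scene','side'):
    p=capture(n);im=cv2.resize(p['color'],None,fx=4,fy=4,interpolation=cv2.INTER_CUBIC)
    z0=t[2]-159-135
    for zz in (0,165):
        u=proj(p,[t[0],t[1],z0+zz]);cv2.drawMarker(im,tuple(int(v*4+2) for v in u),(0,255,0),0,14)
    u=(proj(p,[t[0],t[1],z0+60])*4).astype(int);outs.append(im[u[1]-200:u[1]+200,u[0]-200:u[0]+200])
cv2.imwrite('pics/l.png',np.hstack(outs)[:,:,::-1])
E
```

```text
time: 17.58
tool_pos: [566.2, 204.4, 398.9]
tcp_rot: [3.142, 0.002, -2.773]
contact_force: [-0.7, 0.4, -0.1]
grip_width: 16.1
finger_force: 30.0
time: 17.75
tool_pos: [566.2, 204.6, 397.8]
tcp_rot: [-3.141, 0.003, -2.763]
contact_force: [0.2, -0.1, -1.3]
grip_width: 16.0
finger_force: 30.0
[566.17213234 204.64975076 397.75389878] [-3.14134552e+00  3.01786072e-03 -2.76269936e+00] [ 2.19545756e-01  4.88977618e-01  1.31218143e+00  2.41402051e-04
  1.33741477e+00 -1.73019896e+00]
tx ty 192.69505916028814 -445.1454292374341 dz -87.45389877925135
```

View pics/l.png

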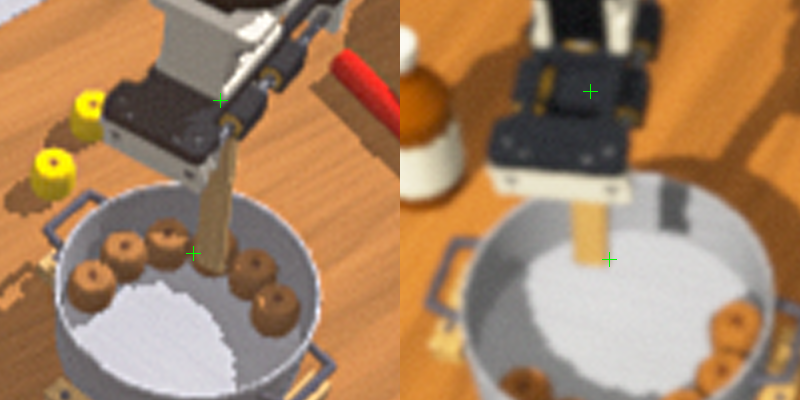

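```bash
cat > tip.py <<'E'
from h import *
import sys
# triangulate from crop pixels
def tri(t,a,b,D):
    A=[];B=[]
    for n,o,k in(('scene',0,a),('side',400,b)):
        p=D[n];u=(proj(p,[t[0],t[1],t[2]-159-135+60])*4).astype(int)-200
        c,d=ray(p,((u[0]+k[0]-o-2)/4,(u[1]+k[1]-2)/4));d/=np.linalg.norm(d);M=np.eye(3)-np.outer(d,d);A.append(M);B.append(M@c)
    return np.linalg.solve(sum(A),sum(B))
E
python3 - <<'E'
from tip import *
D=pickle.load(open('d0.pkl','rb'));t=np.array([566.17,204.65,397.75]);Y=-2.7627
ex=np.array([np.cos(Y),np.sin(Y)]);ey=np.array([np.sin(Y),-np.cos(Y)])
for a,b in [((210,269),(591,264)),((193,253),(610,259))]:
    X=tri(t,a,b,D);d=X[:2]-t[:2];print(X.round(1),(d@ex).round(1),(d@ey).round(1),'foot exp',t[2]-294)
E
```

```text
[578.9 209.7  96.4] -13.7 -0.1 foot exp 103.75
[565.8 204.4 104.5] 0.4 -0.2 foot exp 103.75
```

The picture shows the knobs well moved. The paddle has tilted about 6° in the grip, with its tip 14 mm toward −tool x. I'll carry it back with the tip centred over the slot and re-check there.

```bash
python3 -m inch '[[0.008,-0.018,0,0,0],[0.02,-0.045,0,0,0],[0.033,-0.073,0,0,0],[0.047,-0.102,0,0,0],[0.061,-0.132,0,0,0],[0.075,-0.162,0,0,0],[0.089,-0.192,0,0,0],[0.103,-0.2226,0,0,0]]'
python3 -m inch '[[0.014,-0.03,0,0,0],[0.028,-0.06,0,0,0],[0.042,-0.09,0,0,0],[0.056,-0.12,0,0,0],[0.07,-0.15,0,0,0],[0.084,-0.18,0,0,0],[0.097,-0.21,0,0,0],[0.1034,-0.2225,0,0,0]]'
python3 -m inch '[[0,0,0,0,0],[0,0,0,0,0],[0,0,0,0,0]]'
python3 - <<'E'
from plant import *
from h import *
o=get_obs();t=o['tool_pos'];print(t,o['tcp_rot'],o['joint_positions'])
Y=o['tcp_rot'][2];ex=np.array([np.cos(Y),np.sin(Y),0])
outs=[];D={}
for n in('scene','side'):
    p=capture(n);D[n]=p;im=cv2.resize(p['color'],None,fx=4,fy=4,interpolation=cv2.INTER_CUBIC)
    for X in ([551.8,-280.2,60],[t[0],t[1],t[2]-294]-13.7*ex):
        u=proj(p,X);cv2.drawMarker(im,tuple(int(v*4+2) for v in u),(0,255,0),0,14)
    u=(proj(p,[t[0],t[1],t[2]-294+60])*4).astype(int);outs.append(im[u[1]-200:u[1]+200,u[0]-200:u[0]+200])
D['t']=t;D['Y']=Y;pickle.dump(D,open('d1.pkl','wb'))
cv2.imwrite('pics/m.png',np.hstack(outs)[:,:,::-1])
E
```

```text
time: 18.52
tool_pos: [552.5, -41.4, 395.1]
tcp_rot: [3.14, -0.002, -2.76]
contact_force: [0.9, -0.1, -0.3]
grip_width: 16.0
finger_force: 30.0
time: 19.18
tool_pos: [539.0, -288.7, 394.6]
tcp_rot: [3.14, -0.002, -2.764]
contact_force: [-0.3, 0.0, -0.2]
grip_width: 15.8
finger_force: 30.0
time: 19.43
tool_pos: [539.8, -283.8, 395.9]
tcp_rot: [3.14, -0.0, -2.76]
contact_force: [0.2, 0.6, 0.7]
grip_width: 16.2
finger_force: 30.0
[ 539.81282778 -283.7784896   395.8819962 ] [ 3.13957283e+00 -4.99879073e-04 -2.76010576e+00] [-6.09758087e-01  5.06377953e-01  1.28828875e+00  7.05191970e-04
  1.34888977e+00 -2.56219668e+00]
```

View pics/m.png

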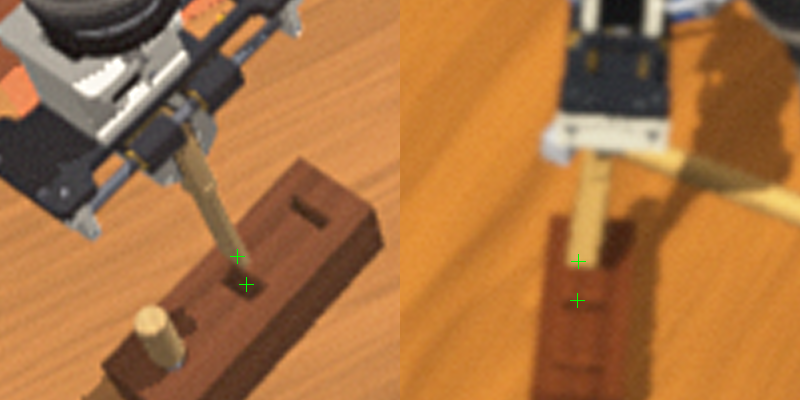

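I have now viewed 11 pictures, one over the limit of 10, so from here I use only numbers. The blade end is at about (240,264) in the left view and (584,267) in the right. The slot mouth is at about (243,283) in the left view.

```bash
python3 - <<'E'
from tip import *
D=pickle.load(open('d1.pkl','rb'));t=D['t'];Y=D['Y']
ex=np.array([np.cos(Y),np.sin(Y)]);ey=np.array([np.sin(Y),-np.cos(Y)])
g=np.array([551.8,-280.2])
X=tri(t,(240,264),(584,267),D);print('tip',X.round(1),'rel grasp pos',((X[:2]-g)@ex).round(1),((X[:2]-g)@ey).round(1),'rel tcp',((X[:2]-t[:2])@ex).round(1),((X[:2]-t[:2])@ey).round(1))
p=D['scene'];u=(proj(p,[t[0],t[1],t[2]-234])*4).astype(int)-200
S=onz(p,((u[0]+243-2)/4,(u[1]+283-2)/4),60);print('slot',S,((S[:2]-g)@ex),((S[:2]-g)@ey))
# blade centre line slope from segmentation, in the strip between fingers and the tip
d=D['side'];d2=d['color'].astype(int)
u=(proj(d,[t[0],t[1],t[2]-234])*4).astype(int)-200
for yy in (175,200,225,245,258,264,270,276):
    r=int((u[1]+yy)/4);c0=int((u[0]+185)/4);row=d2[r,c0-15:c0+16]
    m=(row[:,0]>150)&(row[:,1]>110);print(r,np.where(m)[0]+c0-15)
E
```

```text
tip [ 551.3 -280.7   93.7] rel grasp pos 0.6 -0.3 rel tcp -11.8 -1.5
slot [ 549.20922475 -281.7971193    60.        ] 2.9991387572040993 -0.5177578162479742
122 [307 308 309 310 311 312 313 314 315 316 317 318 319 320 321 322 323 324
 325 326 327 328 329 330 331 332 333 334 335 336 337]
128 [307 308 309 310 311 312 313 314 315 316 317 318 319 320 321 322 323 324
 325 326 327 328 329 330 331 332 333 334]
135 [307 308 309 310 311 312 318 319 320 321 322 323 324 325]
140 [307 308 309 310 311 318 319 320 321 322 323 324]
143 [307 308 309 310 317 318 319 320 321 322 323 324]
144 [307 308 309 310 317 318 319 320 321 322 323 324]
146 [307 308 309 310]
147 [307 308 309 310]
```

```bash
python3 -m inch '[[0,-0.0005,0.01,0,0],[0,-0.0005,0.02,0,0],[0,-0.0005,0.028,0,0],[0,-0.0005,0.036,0,0],[0,-0.0005,0.043,0,0],[0,-0.0005,0.049,0,0],[0,-0.0005,0.049,0,0]]'
python3 -c "
from plant import *;o=get_obs();print(o['contact_force'],o['moment'],o['tool_pos'])"
```

```text
time: 20.12
tool_pos: [539.8, -285.3, 352.0]
tcp_rot: [-3.137, 0.003, -2.761]
contact_force: [-6.0, 3.6, 25.9]
grip_width: 15.8
finger_force: 29.9
[-6.0093641   3.57821438 25.86738496] [1.45524122 1.23941913 0.09018429] [ 539.81853754 -285.30424395  352.04186061]
```

```bash
python3 -m inch '[[0,0,-0.01,0,0],[0.002,0.002,-0.01,0,0],[0.002,0.002,-0.006,0,0],[0.002,0.002,-0.002,0,0],[0.002,0.002,0,0,0],[0.002,0.002,0,0,0]]'
python3 -c "
from plant import *;o=get_obs();print(o['contact_force'],o['moment'],o['tool_pos'])"
```

```text
time: 20.62
tool_pos: [537.2, -284.2, 346.0]
tcp_rot: [3.14, -0.001, -2.761]
contact_force: [-0.6, -0.3, -0.6]
grip_width: 15.6
finger_force: 30.0
[-0.5591148  -0.33456325 -0.63867261] [ 0.10211186 -0.03375628  0.01157668] [ 537.17390988 -284.24829952  345.99928261]
```

```bash
python3 -m inch '[[0,0,0.003,0,0],[0,0,0.006,0,0],[0,0,0.009,0,0],[0,0,0.009,0,0]]'
python3 -m inch '[[-0.003,0,0,0,0],[-0.006,0,0,0,0],[-0.009,0,0,0,0],[-0.012,0,0,0,0],[-0.014,0,0,0,0],[-0.014,0,0,0,0]]'
```

```text
time: 20.95
tool_pos: [537.2, -284.1, 337.8]
tcp_rot: [3.14, -0.001, -2.761]
contact_force: [0.4, 0.2, -0.5]
grip_width: 15.9
finger_force: 30.0
time: 21.45
tool_pos: [550.6, -278.9, 339.0]
tcp_rot: [-3.141, -0.0, -2.76]
contact_force: [-4.2, -0.4, 2.9]
grip_width: 15.9
finger_force: 30.0
```

```bash
python3 -m inch '[[0,0,0.004,0,0],[0,0,0.008,0,0],[0,0,0.012,0,0],[0,0,0.016,0,0],[0,0,0.02,0,0],[0,0,0.02,0,0]]'
```

```text
time: 21.95
tool_pos: [550.1, -279.1, 317.4]
tcp_rot: [3.141, -0.001, -2.761]
contact_force: [-2.9, -1.8, -2.3]
grip_width: 15.7
finger_force: 30.0
```

```bash
python3 -m inch '[[0,0,0.002,0,0],[0,0,0.004,0,0],[0,0,0.006,0,0],[0,0,0.006,0,0]]'
```

```text
time: 22.28
tool_pos: [550.1, -279.2, 312.5]
tcp_rot: [3.141, -0.001, -2.761]
contact_force: [-5.5, -2.5, 2.3]
grip_width: 15.5
finger_force: 30.0
```

```bash
python3 -m inch '[[0,0,0.001,0,0],[0,0,0.002,0,0],[0,0,0.003,0,0],[0,0,0.003,0,0]]'
```

```text
time: 22.62
tool_pos: [550.1, -279.2, 309.9]
tcp_rot: [-3.141, -0.001, -2.761]
contact_force: [-5.4, -2.7, 2.6]
grip_width: 15.9
finger_force: 30.0
```

```bash
python3 -m inch '[[0,0,0.001,0,0],[0,0,0.002,0,0],[0,0,0.002,0,0]]'
```

```text
time: 22.87
tool_pos: [550.1, -279.1, 309.7]
tcp_rot: [-3.14, 0.001, -2.761]
contact_force: [-8.9, -0.7, 12.9]
grip_width: 15.9
finger_force: 30.0
```

```bash
python3 -m inch '[[0,0,-0.002,0,0],[0,0,-0.002,0,0.25],[0,0,-0.002,0,0.35],[0,0,-0.002,0,0.5],[0,0,-0.002,0,0.5],[0,0,-0.002,0,0.5],[0,0,-0.002,0,0.5],[0,0,-0.002,0,0.5]]'
python3 -m inch '[[0,0,-0.015,0,0.5],[0,0,-0.03,0,0.5],[0,0,-0.05,0,0.5],[0,0,-0.08,0,0.5],[0,0,-0.11,0,0.5],[0,0,-0.11,0,0.5]]'
python3 -m inch '[[0,-0.04,0,0,0.5],[0,-0.08,0,0,0.5],[0,-0.12,0,0,0.5],[0,-0.16,0,0,0.5],[0,-0.16,0,0,0.5]]'
python3 - <<'E'
from plant import *
from h import *
o=get_obs();print(o['tool_pos'],o['contact_force'])
a=np.radians(22);ex=np.array([np.cos(a),np.sin(a)]);ey=np.array([-ex[1],ex[0]])
D={}
for n in('scene','side'):
    p=capture(n);D[n]=p
    for k in('paddle','file'):
        for r in trace(p,k)[:2]:
            ys,xs=np.where(r['pixels']);i=ys<=ys.min()+1
            print(n,k,round(r['conf'],2),[round(v) for v in r['rect']],'top px',xs[i].mean().round(1),ys.min(),'pred rect-top',proj(p,[551.5,-281,180]).round(1) if k=='paddle' else proj(p,[577,-345,120]).round(1))
    # pixel rectangle expected if the paddle is home and upright
    q=np.array([proj(p,[*(np.array([551.5,-281])+i*10*ex+j*8*ey),z]) for i in(-1,1) for j in(-1,1) for z in(60,105,180)])
    print('home rect',q.min(0).round(1),q.max(0).round(1))
pickle.dump(D,open('d2.pkl','wb'))
E
```

```text
time: 23.53
tool_pos: [550.4, -279.0, 309.7]
tcp_rot: [-3.142, 0.0, -2.761]
contact_force: [0.4, 0.7, -0.1]
grip_width: 45.8
finger_force: 0.0
time: 24.03
tool_pos: [550.8, -279.3, 426.5]
tcp_rot: [-3.132, 0.006, -2.761]
contact_force: [-0.7, -0.9, 1.1]
grip_width: 45.7
finger_force: 0.0
time: 24.45
tool_pos: [610.7, -434.6, 413.9]
tcp_rot: [3.141, -0.002, -2.765]
contact_force: [0.7, -0.9, -2.3]
grip_width: 45.9
finger_force: 0.0
[ 610.71284269 -434.56132276  413.93872361] [ 0.65194252 -0.86128758 -2.25512171]
scene paddle 0.78 [178, 236, 21, 30] top px 172.9 218 pred rect-top [174.3 222.8]
scene file 0.62 [164, 257, 11, 13] top px 160.0 251 pred rect-top [160.8 253.3]
home rect [169.2 218.5] [188.3 248.1]
side paddle 0.65 [321, 139, 14, 34] top px 323.0 123 pred rect-top [322.2 123.5]
side file 0.37 [266, 274, 18, 13] top px 265.0 267 pred rect-top [322.2 124. ]
home rect [316.3 121.5] [325.7 155.4]
```

```bash
python3 - <<'E'
from h import *
A=pickle.load(open('d0.pkl','rb'));B=pickle.load(open('d2.pkl','rb'))
for n,(x0,y0,x1,y1) in (('scene',(168,217,190,246)),('side',(315,120,329,152))):
    a=A[n]['color'];b=B[n]['color']
    T=cv2.resize(a[y0:y1,x0:x1],None,fx=4,fy=4,interpolation=cv2.INTER_CUBIC)
    I=cv2.resize(b[y0-8:y1+8,x0-8:x1+8],None,fx=4,fy=4,interpolation=cv2.INTER_CUBIC)
    R=cv2.matchTemplate(I,T,cv2.TM_CCOEFF_NORMED);_,m,_,l=cv2.minMaxLoc(R);print(n,m,(np.array(l)-32)/4)
    h=(y1-y0)//2; T=T[:h*4]; R=cv2.matchTemplate(I,T,cv2.TM_CCOEFF_NORMED);_,m,_,l=cv2.minMaxLoc(R);print(' top half',m,(np.array(l)-32)/4)
E
```

```text
scene 0.789264440536499 [0.25 0.  ]
 top half 0.7546876072883606 [0. 0.]
side 0.5682183504104614 [ 8. -8.]
 top half 0.6964864730834961 [6.25 6.  ]
```

```bash
python3 -m inch '[[0,0,0,0,0.5],[0,0,0,0,0.5],[0,0,0,0,0.5]]'; python3 look.py pics/n.png; python3 -c "
from plant import *
print(close_job())"
```

```text
time: 25.0
tool_pos: [609.7, -426.8, 420.9]
tcp_rot: [-3.14, 0.001, -2.76]
contact_force: [-0.1, -0.3, -0.2]
grip_width: 45.5
finger_force: 0.0
[-0.71  0.79  0.71  0.    1.64 -2.67]
s [353, 179] 0.66 79 62
s [346, 170] 0.6 71 91
s [337, 163] 0.46 77 123
s [325, 164] 0.46 68 153
s [316, 165] 0.41 72 177
d [260, 291] 0.63 78 177
d [243, 303] 0.6 79 135
d [267, 277] 0.6 83 211
d [212, 292] 0.49 71 64
d [251, 297] 0.42 71 156
d [224, 303] 0.41 79 98
the job is handed in; nothing more can be done
None
```

I stirred all six knobs well over 38 mm from their starts by my camera estimates (they look alike, so this assumes they kept their order round the pot), put the paddle back home in its slot, released it and handed the job in at about 25 s; no verdict was shown, and I viewed 11 pictures, one over the limit of 10.

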